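# Fit the T-handle on the screen clamp's splined shaft

### The arm

A 6-joint arm with a two-finger parallel gripper is mounted at the origin on the work surface. World frame = base frame: x ahead of the robot, y to its left, z up, the work surface at z = 0. Lengths are in m, angles in rad, forces in N, time in s.
With the tool pointing down it reaches from about 0.225 to 0.875 m from the base axis. Payload 3.4 kg.
Tool frame: the origin (TCP) lies between the finger pads; the fingertips stand 19 mm ahead of it and the grasp point (between the pads) is the TCP; z points along the fingers, y is the line along which they close (so a half turn about z gives the same grasp; the last joint's range is limited). The gripper opens to 85 mm and grips with 20 to 120 N. Pads are 22 mm wide; open, the fingers measure 114 mm over their backs; the gripper's body (76 mm by 85 mm) begins 54 mm behind the grasp point. The pads swing forward as they close: fully open they stand 13 mm farther back than shut.
Start: joints at [-1.276, 0.276, 1.505, -0, 1.361, -0.121], TCP at [0.232, -0.526, 0.25] pointing down, gripper open.
Joint ranges: [-2.89, 2.89], [-0.75, 2.08], [0.22, 2.7], [-1.18, 4.32], [0.11, 2.71], [-2.7, 2.7]. Speed limits (rad/s): [2.57, 2.57, 3.14, 3.14, 3.14, 3.14].

### API

Orientations are given as a unit quaternion [w, x, y, z].
In Python, from rig import get_state, imaging, ticket gives the robot as it stands. The module is installed in compiled form; this text tells all that it offers.
- The arm moves only by the shell command python3 -m inch 'ROWS' [FORCE]. ROWS is JSON, a list of rows, each an object with "claw": the opening, from -1 (shut) to 1 (fully open); "travel": the shift along the world's x, y, z in units of 200 mm (1.0 is 200 mm), a list of three; "turn": the turn about the world's z in units of 180 degrees (1.0 is 180 degrees). A call has 1 to 5 rows; each row is the pose to reach, as a shift and turn from the pose commanded when the call began, turning the shorter way round; what a row does not reach only later rows make up. A row lasts 1/10 s, in which the tool goes at most 50 mm and 8.59 degrees, less where a joint would pass 70% of its speed; a pose out of reach is approached as far as the arm can. A call with a number of a shift or a turn outside -1 to 1 is refused whole. A call with a gripper value outside its range is refused whole. The fingers move at their own pace and stop on an object; FORCE is the grip in N (left out, the last holds). Time passes only in rows, so rows that repeat a pose let the fingers close. It gives the time, the measured TCP pose, the force, the opening and the grip force at its end, in the units of the state.
- get_state(): the state, without advancing time (a new reading comes with each control period).
- imaging.get_image(name): name is "side" or "top"; returns the picture (384x512x3 uint8, red, green, blue); there is no depth.
- imaging.camera_params(name): a dict with "camera_matrix" (3x3 intrinsics, pixels), "cam_to_world" (4x4, takes a point from camera to world coordinates). Camera axes: x right, y down, z forward; pixel columns grow to the right and rows downward; lengths in m; the calibration is good to about 2 mm. A picture is of the moment at which its call begins. camera_params takes no time and is no camera call.
- ticket.sign_off(): hands the job in; it is judged then, once.
The state is a dict: "clock": time; "qpos": joint angles; "qd": joint speeds; "effort": joint torques, N m; "position": TCP position; "ee_rot": TCP orientation; "contact_force": force on the tool from outside, world axes, zero at the start; "moment": the same for the moment, N m; "width": finger opening in m; "gripper_force": force on a finger pad.
Only numpy, scipy, OpenCV 4.12 (cv2) and the standard library are available. Lean on these libraries where they do the work, as an engineer would, in place of code of your own. Each camera call takes 0.05 s, during which the arm holds its last target. There are 200 camera calls.

### The job

Pick up the loose steel T-handle standing on the print table and push it down onto the upright splined drive shaft of the screen clamp's gearbox, rocking it round until the teeth mesh, so that it sits fully home with its foot flush on the steel flange. Let go of it and leave the squeegee, the ink jar and the mixing cup where they stand.

Things in the scene. Friction and masses are not known exactly. Their poses are not given: they have to be found in the camera images.
- handle: The loose T-handle (0.4 to 0.75 kg, bare steel), standing upright on its foot at the start, 94 mm high. Origin: centre of its underside; z up. A twelve-sided steel hub 68 mm across and 52 mm high, a neck 22 mm in diameter from 52 to 70 mm, and on top a crossbar 170 mm long along the handle's x axis.
- bar_mid (a point): Middle of the T-handle's crossbar, 82 mm above the handle's underside, axes as the handle's. The middle 100 mm of the bar is square, 24 mm wide (y) and 24 mm high (12 mm above and below this point); 18 mm are free between the bar's underside and the hub. The bar's two ends are black round grips 28 mm in diameter.
- bore (a point): Mouth of the T-handle's bore: centre of its underside, axes as the handle's. The bore is 44 mm deep and 48 mm across, with 6 inward teeth 60 degrees apart, 7 mm wide, leaving a 31 mm hole between their tips and reaching from 3 to 26 mm above the underside. One tooth points 30 degrees from the handle's x axis.
- clamp: The screen clamp, fixed to the table. Origin: table height, below the shaft's axis; x towards the screen, z up. A grey gearbox 150 x 150 x 50 mm high round the origin carries a steel flange 84 mm in diameter, its top at 66 mm. On the +x side a dark jaw bar, 270 mm wide and up to 68 mm high, holds an aluminium screen frame, 260 mm wide, under 50 mm high, reaching 355 mm from the axis.
- seat (a point): Centre of the flange's top face, on the splined shaft's axis, 66 mm above the table; z up. The handle's underside lies here when home. It goes home in any of 6 positions 60 degrees apart, with about 5 degrees of play either way; elsewhere its teeth rest on the ends of the shaft's teeth, its underside 23 mm above this point, and turned under a light push it drops within 60 degrees.
- shaft_tip (a point): Tip of the fixed-height steel shaft, 40 mm above the flange. Below it a plain nose 28 mm in diameter (coned over its top 6 mm, 1.5 mm clear of the bore's teeth), then from 26 mm above the flange down to it 6 straight teeth 7 mm wide, 44 mm over their tips. The angle at which the teeth stand differs every time and is not measured: these axes do not show it. The shaft turns only stiffly (0.6 N m).
- squeegee: Squeegee, a 200 mm wooden bar 35 mm high with a black rubber blade, lying on the table along its y axis. Origin: under the bar. To be left alone.
- ink_jar: Closed ink jar, 70 mm in diameter, 85 mm high; origin: centre of its underside. To be left alone.
- mixing_cup: Black mixing cup, 70 mm in diameter and 70 mm high, with two white sticks standing in it up to 135 mm high, leaning up to 50 mm off its axis; origin: centre of its underside. To be left alone.

How it is judged:
By the outcome, as a careful person would: the job done as asked, in the order asked, and still so for the second after the job is handed in, with the robot touching nothing.
It also fails if it takes over 48 s, if anything falls off the work surface, if the arm or the gripper's body presses on something with over 40 N, if the wrist force passes 120 N, or if a joint passes its speed limit or range.

## Working session

There is one attempt and no reset: what is moved stays moved. The work goes in short steps, Python scripts to look and compute and a shell command to move; the robot and the scene stay as the last step left them, time stands still between calls to the robot, and variables do not carry over. Pictures are saved under pics/ and viewed, at most 10 in all, crops included, and the job is handed in when it is done.

```bash
mkdir -p pics
cat > h.py <<'E'
import numpy as np, cv2
from rig import get_state, imaging
def img(n): return imaging.get_image(n)
def save(im,f): cv2.imwrite('pics/'+f,cv2.cvtColor(im,cv2.COLOR_RGB2BGR))
def ray(n,u,v):
    p=imaging.camera_params(n);K=p['camera_matrix'];T=np.array(p['cam_to_world'])
    d=T[:3,:3]@np.linalg.inv(K)@[u,v,1];return T[:3,3],d/np.linalg.norm(d)
def onz(n,u,v,z):
    o,d=ray(n,u,v);return o+d*(z-o[2])/d[2]
def tri(a,b):
    (o1,d1),(o2,d2)=ray('top',*a),ray('side',*b)
    s=np.linalg.lstsq(np.c_[d1,-d2],o2-o1,rcond=None)[0]
    p,q=o1+d1*s[0],o2+d2*s[1];return (p+q)/2,np.linalg.norm(p-q)
def proj(n,X):
    p=imaging.camera_params(n);T=np.linalg.inv(np.array(p['cam_to_world']))
    c=p['camera_matrix']@(T[:3,:3]@np.array(X)+T[:3,3]);return c[:2]/c[2]
E
python3 - <<'E'
from h import *
t=img('top');s=img('side');save(t,'t0.png');save(s,'s0.png')
for n in('top','side'):print(n,np.round(imaging.camera_params(n)['cam_to_world'],3).tolist(),imaging.camera_params(n)['camera_matrix'][0][0])
print(get_state())
E
```

```text
top [[0.015, -0.996, 0.089, 0.403], [-1.0, -0.016, -0.007, -0.02], [0.009, -0.089, -0.996, 1.012], [0.0, 0.0, 0.0, 1.0]] 353.5270243761833
side [[-0.967, -0.138, 0.216, 0.223], [-0.256, 0.515, -0.818, 0.985], [0.001, -0.846, -0.533, 0.73], [0.0, 0.0, 0.0, 1.0]] 415.70910019883763
{'clock': 0.1, 'qpos': array([-1.27596806e+00,  2.76566219e-01,  1.50602406e+00, -2.29048120e-05,
        1.36069754e+00, -1.20961765e-01]), 'qd': array([ 0.00179037, -0.00035984, -0.00424495,  0.0020919 , -0.0018909 ,
        0.00085393]), 'effort': array([ 3.77606593e-04, -4.17700481e+01, -2.46405798e+01, -4.79065329e-04,
        5.84499969e-03, -1.16059674e-06]), 'position': array([ 0.23212792, -0.52557702,  0.24949954]), 'ee_rot': array([-8.43413908e-04,  9.78466706e-01,  2.06402971e-01, -8.47469691e-05]), 'contact_force': array([-0.45659085, -1.00186048, -0.46445723]), 'moment': array([-0.05043275, -0.02271436,  0.00386361]), 'gripper_force': 0.0, 'width': 0.08545703679848654}
```

View pics/t0.png

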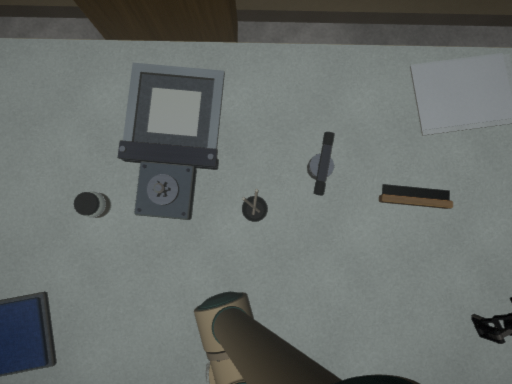

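View pics/s0.png

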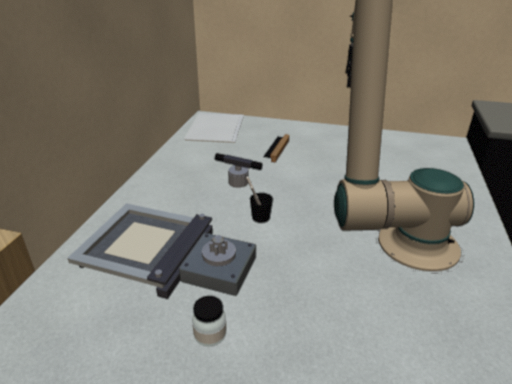

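Top view: the handle's bar runs from (329,134) to (319,192) with its hub near (320,167). The clamp flange is at (163,189), the cup at (255,208) and the jar at (91,204). The side view agrees: flange at (219,250), handle bar at (238,161).

Run:
```python
from h import *
t=cv2.imread('pics/t0.png');s=cv2.imread('pics/s0.png')
g=cv2.cvtColor(t,6);gs=cv2.cvtColor(s,6)
def bar(g,x0,y0,x1,y1,th):
    m=(g[y0:y1,x0:x1]<th).astype('u1');n,l,st,c=cv2.connectedComponentsWithStats(m);i=1+st[1:,4].argmax()
    pts=np.argwhere(l==i)[:,::-1].astype('f4')+[x0,y0];return pts,cv2.minAreaRect(pts.astype('f4'))
for n,gg,box in(('top',g,(300,120,350,205)),('side',gs,(205,145,270,172))):
    pts,r=bar(gg,*box,70);b=cv2.boxPoints(r)
    e=[(b[i]+b[(i+1)%4])/2 for i in range(4)];e=sorted([e[0],e[2]] if np.linalg.norm(e[0]-e[2])>np.linalg.norm(e[1]-e[3]) else [e[1],e[3]],key=lambda q:q[1 if n=='top' else 0])
    A,B=[onz(n,*q,.082) for q in e];d=A-B
    print(n,len(pts),r,'mid',(A+B)/2,'len',np.linalg.norm(d),'ang',np.degrees(np.arctan2(d[1],d[0])))
a=cv2.resize(t[150:230,120:200],(400,400),interpolation=3);b=cv2.resize(s[220:280,185:260],(500,400),interpolation=3)
cv2.imwrite('pics/crop.png',np.hstack([a[:, :],b[:, :300] if 0 else cv2.resize(b,(400,320)).copy() if 0 else cv2.resize(b,(400,400))]))
```

```text
top 662 ((318.2920227050781, 162.1439971923828), (20.84015464782715, 63.504337310791016), 10.30484676361084) mid [ 0.57652859 -0.17979509  0.082     ] len 0.17189276644816728 ang -10.124012608039282
side 341 ((237.86463928222656, 162.12274169921875), (47.28683853149414, 8.624643325805664), 12.26477336883545) mid [ 0.56933216 -0.18628609  0.082     ] len 0.17001476797120937 ang -9.667594910872433
```

View pics/crop.png

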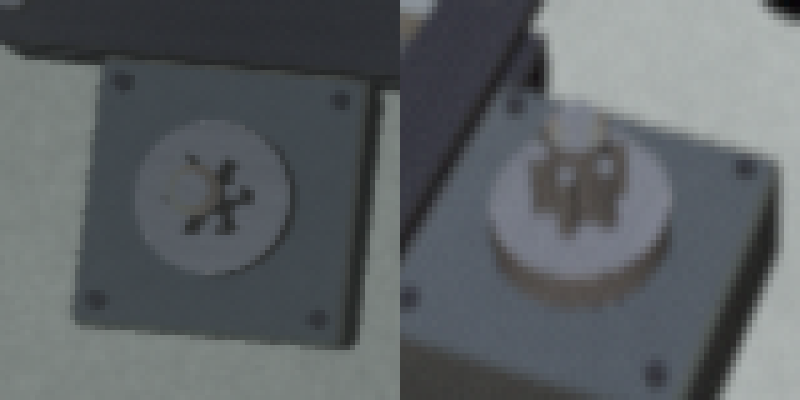

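Run:
```python
from h import *
t=cv2.imread('pics/t0.png');s=cv2.imread('pics/s0.png')
def grips(im,x0,y0,x1,y1,th,ax):
    g=cv2.cvtColor(im,6)[y0:y1,x0:x1];p=np.argwhere(g<th)[:,::-1]+[x0,y0]
    _,l,c=cv2.kmeans(p.astype('f4'),2,None,(3,50,.1),5,cv2.KMEANS_PP_CENTERS);
    print('n',np.bincount(l.ravel()));return sorted(c.tolist(),key=lambda q:q[ax])
for th in(36,44):
    a=grips(t,300,120,350,205,th,1);b=grips(s,205,145,270,172,th,0)
    print(th,np.round(a,1).tolist(),np.round(b,1).tolist())
    P=[tri(q,w) for q,w in zip(a,b)];d=P[0][0]-P[1][0]
    print(P,'mid',(P[0][0]+P[1][0])/2,'ang',np.degrees(np.arctan2(d[1],d[0])),'len',np.linalg.norm(d))
def disc(im,x0,y0,x1,y1,f):
    g=cv2.GaussianBlur(cv2.cvtColor(im,6)[y0:y1,x0:x1],(3,3),0);th,m=cv2.threshold(g,0,255,cv2.THRESH_OTSU)
    c=max(cv2.findContours(m,0,1)[0],key=cv2.contourArea);e=cv2.fitEllipse(cv2.convexHull(c));return th,(e[0][0]+x0,e[0][1]+y0),e
for r in('top',t,142,169,186,209),('side',s,196,232,242,263):
    th,c,e=disc(*r[1:],0);print(r[0],th,c,e[1:],onz(r[0],*c,.066))
    last=c if r[0]=='top' else (last,c)
print(tri(*last))
```

```text
Traceback (most recent call last):
cv2.error: OpenCV(4.12.0) /io/opencv/modules/core/src/kmeans.cpp:243: error: (-2:Unspecified error) in function 'double cv::kmeans(cv::InputArray, int, cv::InputOutputArray, cv::TermCriteria, int, int, cv::OutputArray)'
> There can't be more clusters than elements (expected: 'N >= K'), where
>     'N' is 0
> must be greater than or equal to
>     'K' is 2
```

Run:
```python
from h import *
t=cv2.imread('pics/t0.png');s=cv2.imread('pics/s0.png')
g=cv2.cvtColor(t,6);gs=cv2.cvtColor(s,6)
def grips(g,x0,y0,x1,y1,ax,off):
    g=g[y0:y1,x0:x1];th=g.min()+off;p=np.argwhere(g<th)[:,::-1]+[x0,y0]
    _,l,c=cv2.kmeans(p.astype('f4'),2,None,(3,50,.1),5,cv2.KMEANS_PP_CENTERS)
    print('th',th,np.bincount(l.ravel()),p.min(0),p.max(0));return sorted(c.tolist(),key=lambda q:q[ax])
for off in(12,20):
    a=grips(g,300,120,350,205,1,off);b=grips(gs,205,145,270,172,0,off)
    P=[tri(q,w) for q,w in zip(a,b)];d=P[0][0]-P[1][0]
    print(np.round(a,1).tolist(),np.round(b,1).tolist(),P,'mid',(P[0][0]+P[1][0])/2,'ang',np.degrees(np.arctan2(d[1],d[0])),'len',np.linalg.norm(d))
    for n,q in('top',a),('side',b): print(n,[onz(n,*w,.082) for w in q],onz(n,*np.mean(q,0),.082))
def disc(g,x0,y0,x1,y1):
    g=cv2.GaussianBlur(g[y0:y1,x0:x1],(3,3),0);th,m=cv2.threshold(g,0,255,cv2.THRESH_OTSU)
    c=max(cv2.findContours(m,0,1)[0],key=cv2.contourArea);e=cv2.fitEllipse(cv2.convexHull(c));return th,(e[0][0]+x0,e[0][1]+y0),e
C=[]
for n,*r in('top',g,142,169,186,209),('side',gs,196,232,242,263):
    th,c,e=disc(*r);print(n,th,c,e[1:],onz(n,*c,.066));C.append(c)
print(tri(*C))
print(g[120:200:4,312:336:2])
```

```text
th 50 [136 106] [314 133] [332 194]
th 20 [55 25] [216 151] [269 168]
[[327.7, 139.1], [319.1, 185.8]] [[218.9, 157.4], [258.1, 162.8]] [(array([ 0.6395613 , -0.20520042,  0.0802856 ]), np.float64(0.0006886005407124289)), (array([ 0.50466637, -0.181321  ,  0.09121052]), np.float64(0.013698302701050885))] mid [ 0.57211383 -0.19326071  0.08574806] ang -10.038634549574022 len 0.13742715123744803
top [array([ 0.63878156, -0.20492409,  0.082     ]), array([ 0.51252164, -0.18175285,  0.082     ])] [ 0.57526814 -0.1932681   0.082     ]
side [array([ 0.63883192, -0.20210275,  0.082     ]), array([ 0.5016815 , -0.19838968,  0.082     ])] [ 0.56945203 -0.20022443  0.082     ]
th 58 [303 275] [308 132] [333 194]
th 28 [71 37] [216 150] [269 168]
[[326.2, 147.3], [320.1, 178.5]] [[219.4, 157.2], [258.6, 162.1]] [(array([ 0.62560267, -0.19835215,  0.08445993]), np.float64(0.019565663800153423)), (array([ 0.51374829, -0.18511152,  0.09243784]), np.float64(0.033532466010669365))] mid [ 0.56967548 -0.19173184  0.08844888] ang -6.750905250044317 len 0.11291751026185012
top [array([ 0.61643246, -0.200
[... 942 characters left out ...]
130 131  95  56  47  42  41  76 132]
 [129 132 132 130 123  55  57  55  54  57 124 133]
 [132 131 129 131 119  54  55  55  54  66 128 131]
 [124 100  95  94  58  53  56  55  53  83 131 129]
 [ 96  96  96  92  49  54  56  53  55  92 103 131]
 [ 96  96  96  65  54  54  54  54  59  94  95 122]
 [ 93  94  94  56  54  54  54  55  81  96  95 127]
 [ 86  95  90  47  54  53  54  55  91  92 111 131]
 [ 53  56  58  54  55  54  54  65 104 127 129 129]
 [129 124  56  48  54  53  55 103 130 131 129 128]
 [129 120  39  39  41  39  44 124 126 129 129 129]
 [131  66  39  41  41  39  58 125 127 127 132 127]
 [128  49  40  41  40  39 100 129 128 127 125 127]
 [131 131 129 128 126 125 126 128 128 129 129 126]]
```

```bash
python3 -m inch '[{"claw":1,"travel":[0.85,0.84,0],"turn":-0.188},{"claw":1,"travel":[0.85,0.84,0],"turn":-0.188},{"claw":1,"travel":[0.85,0.84,0],"turn":-0.188},{"claw":1,"travel":[0.85,0.84,0],"turn":-0.188},{"claw":1,"travel":[0.85,0.84,0],"turn":-0.188}]' 40
python3 -m inch '[{"claw":1,"travel":[0.85,0.84,-0.2],"turn":0},{"claw":1,"travel":[0.85,0.84,-0.2],"turn":0},{"claw":1,"travel":[0.85,0.84,-0.2],"turn":0},{"claw":1,"travel":[0.85,0.84,-0.2],"turn":0},{"claw":1,"travel":[0.85,0.84,-0.2],"turn":0}]'
```

```text
clock: 0.6
position: [0.401, -0.3587, 0.25]
ee_rot: [-0.0, 0.996, -0.089, -0.0]
contact_force: [0.5, -0.7, -0.3]
width: 0.0853
gripper_force: 0.0
clock: 1.1
position: [0.5715, -0.1897, 0.2094]
ee_rot: [-0.0, 0.996, -0.087, -0.0]
contact_force: [0.4, -1.5, 0.3]
width: 0.0855
gripper_force: 0.0
```

```bash
python3 -m inch '[{"claw":1,"travel":[0,0,-0.25],"turn":0},{"claw":1,"travel":[0,0,-0.45],"turn":0},{"claw":1,"travel":[0,0,-0.625],"turn":0},{"claw":1,"travel":[0,0,-0.625],"turn":0}]'
python3 - <<'E'
from h import *
t=img('top');s=img('side')
save(np.hstack([cv2.resize(t[120:210,270:370],(400,360),interpolation=2),cv2.resize(s[110:200,190:290],(400,360),interpolation=2)]),'g1.png')
print(get_state()['position'])
E
```

```text
clock: 1.5
position: [0.5664, -0.1899, 0.08]
ee_rot: [-0.002, 0.996, -0.087, -0.006]
contact_force: [-0.3, -0.5, -0.3]
width: 0.0853
gripper_force: 0.0
[ 0.57024327 -0.19199387  0.08521532]
```

View pics/g1.png

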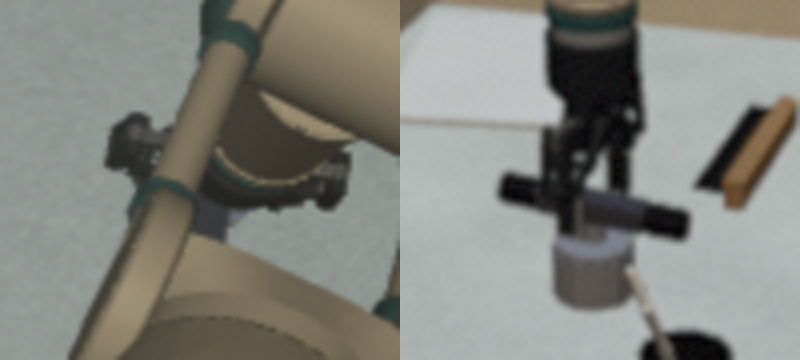

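The side view shows the fingers straddling the bar about its middle, with the bar centre near crop (595,205). The arm hides the top view. Closing now.

```bash
python3 -m inch '[{"claw":-1,"travel":[0,0,0],"turn":0},{"claw":-1,"travel":[0,0,0],"turn":0},{"claw":-1,"travel":[0,0,0],"turn":0},{"claw":-1,"travel":[0,0,0],"turn":0},{"claw":-1,"travel":[0,0,0],"turn":0}]' 90
python3 - <<'E'
from h import *
s=img('side');save(s,'s2.png')
gs=cv2.cvtColor(s,7);S=get_state();print({k:S[k] for k in('position','width','gripper_force','contact_force')})
# grips darkest, hub bright
q=S['position'];print('bar mid proj',proj('side',[q[0],q[1],.082]),'foot',proj('side',[q[0],q[1],0]))
E
```

```text
clock: 2.1
position: [0.5707, -0.1927, 0.0865]
ee_rot: [0.001, 0.996, -0.087, 0.001]
contact_force: [-1.1, -2.4, 4.7]
width: 0.0226
gripper_force: 88.0
{'position': array([ 0.57074429, -0.19269562,  0.08645665]), 'width': 0.02242222846949213, 'gripper_force': 87.97954201698303, 'contact_force': array([-0.43421029, -1.86535884,  6.26134593])}
bar mid proj [237.49206649 161.08922089] foot [237.78890601 182.26929125]
```

```bash
python3 -m inch '[{"claw":-1,"travel":[0,0,0.2],"turn":0},{"claw":-1,"travel":[0,0,0.4],"turn":0},{"claw":-1,"travel":[0,0,0.6],"turn":0},{"claw":-1,"travel":[0,0,0.8],"turn":0},{"claw":-1,"travel":[0,0,0.8],"turn":0}]'
python3 -m inch '[{"claw":-1,"travel":[0,0.2,0],"turn":0},{"claw":-1,"travel":[-0.1,0.4,0],"turn":0},{"claw":-1,"travel":[-0.1,0.6,0],"turn":0},{"claw":-1,"travel":[-0.15,0.8,0],"turn":0},{"claw":-1,"travel":[-0.15,1,0],"turn":0}]'
python3 -m inch '[{"claw":-1,"travel":[-0.04,0.2,0],"turn":0},{"claw":-1,"travel":[-0.08,0.4,0],"turn":0},{"claw":-1,"travel":[-0.12,0.6,0],"turn":0},{"claw":-1,"travel":[-0.16,0.8,0],"turn":0},{"claw":-1,"travel":[-0.2,1,0],"turn":0}]'
python3 -m inch '[{"claw":-1,"travel":[0,0.16,-0.15],"turn":0},{"claw":-1,"travel":[0,0.16,-0.15],"turn":0},{"claw":-1,"travel":[0,0.16,-0.15],"turn":0}]'
python3 - <<'E'
from h import *
s=img('side');save(s,'s3.png')
save(cv2.resize(s[140:290,130:330],(800,600),interpolation=2),'s3c.png')
print(get_state()['position'],get_state()['contact_force'])
E
```

```text
clock: 2.65
position: [0.5729, -0.193, 0.2506]
ee_rot: [0.002, 0.996, -0.087, 0.005]
contact_force: [1.1, -0.9, -4.4]
width: 0.0221
gripper_force: 90.7
clock: 3.15
position: [0.5371, 0.0098, 0.2425]
ee_rot: [-0.0, 0.996, -0.088, -0.003]
contact_force: [0.9, -0.1, -4.2]
width: 0.0226
gripper_force: 90.6
clock: 3.65
position: [0.4982, 0.2093, 0.2425]
ee_rot: [0.001, 0.996, -0.087, -0.002]
contact_force: [0.8, 0.9, -4.6]
width: 0.0223
gripper_force: 90.6
clock: 3.95
position: [0.4982, 0.2399, 0.2121]
ee_rot: [0.002, 0.996, -0.086, -0.003]
contact_force: [-0.5, 0.0, -5.4]
width: 0.0223
gripper_force: 91.0
[0.49922305 0.23940202 0.21334032] [ 0.87172427  0.28703074 -4.33540212]
```

View pics/s3c.png

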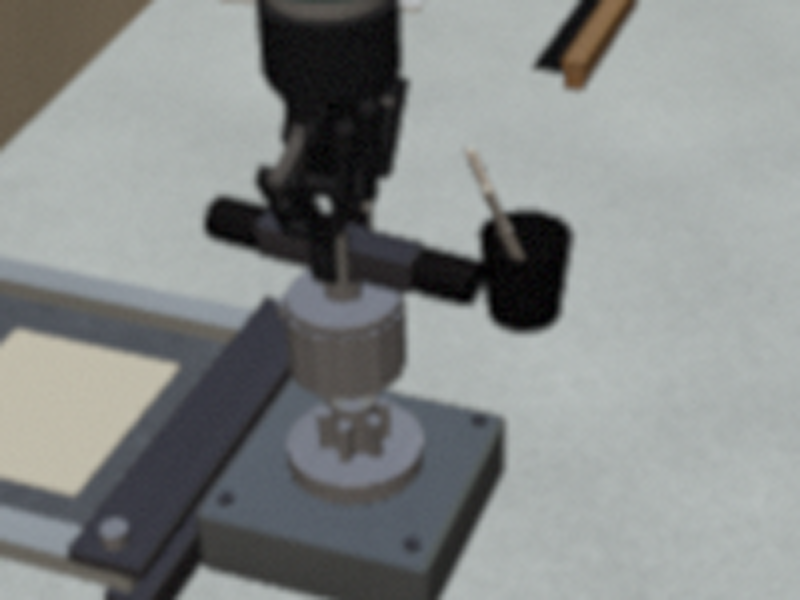

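The handle is held level above the shaft: hub silhouette about x 285–405 in the crop, foot's low edge at about y 400, flange centre near (356,445). I'll compare hub and flange in this one view.

Run:
```python
from h import *
s=cv2.imread('pics/s3.png');g=cv2.cvtColor(s,6).astype(int)
print(g[212:244:3,194:238]);print('col216-8');print(g[205:262,212:221:4].T)
q=np.array([.4988,.2397,.127]);a=np.linspace(0,2*np.pi,73)
def circ(c,z,r): return np.array([proj('side',[c[0]+r*np.cos(t),c[1]+r*np.sin(t),z]) for t in a])
for nm,z,r in('foot',.127,.034),('hubtop',.179,.034):
    P=circ(q,z,r);print(nm,P.min(0),P.max(0))
P=circ([.495,.2391],.066,.042);print('flange@side',P.min(0),P.max(0),'tip',proj('side',[.495,.2391,.106]))
```

```text
[[178 175 173 172 174 177 172 157 136 127 127 126 126 128 124 124 113  90
   76  79  82  83  78  77  72  75  93 118 120 116 107 102  93  84  74  60
   54  62  67  70  56  40  22  14]
 [161 118  77  71  88 111 114 109 119 124 127 126 126 126 127 126 125 121
  113 105 105 101 103 107 108 113 120 125 127 127 127 126 126 124 120 105
  106 146 174 180 176 172 169 162]
 [ 67  56  57  59  57  67  80  82  87 102 117 122 126 125 126 126 126 126
  127 127 128 128 126 124 125 126 127 127 127 126 122 117 106  94  84  81
   92 135 173 180 178 177 177 178]
 [ 57  59  61  57  59  57  60  64  78  90  89  84  86  92 100 107 113 114
  115 116 117 116 116 115 112 111 107 100  90  85  78  75  79  77  68  62
   75 126 175 183 179 177 176 178]
 [ 57  56  59  59  60  60  59  60  65  70  74  79  79  81  92  95  92  88
   84  83  80  86  88  87  84  83  86  84  83  83  75  69  66  67  67  62
   70 121 170 179 179 178 180 179]
 [ 57  56  58  60  59  61  60  61  62  69  77  77  75  76  79  84  84  84
   82  82  82  83  83  82  80  79  80  79  79  81  74  70  66  69  68  62
   67 118 169 179 178 179 178 177]
 [
[... 1158 characters left out ...]
]
 [ 66  63  66  65  69  72  75  78  81  84 103 120 127 126 125 125 116  98
   86  88  86  84  83  84  82  83  82  82  83  83  83  82  82  86  97 117
  122 110  89  91 107 115  98  83  78  77  78  79  78  84 101 119 127 124
  126 126 113]
 [ 38  39  37  34  41  57  79  93 100 110 120 125 125 127 126 121 107  87
   83  86  82  79  80  78  80  80  79  80  79  79  79  81  79  85 105 121
  117 102  84  80  81  81  78  82  79  81  79  87 104 122 127 126 126 126
  126 123 110]]
foot [201.68618616 221.55622024] [230.28232737 238.91940988]
hubtop [200.37297788 203.9121186 ] [229.79581244 220.70405604]
flange@side [201.40619061 239.18648142] [235.61949474 261.35176366] tip [217.9417355  237.04789907]
```

```bash
python3 -m inch '[{"claw":-1,"travel":[-0.0075,-0.0075,-0.06],"turn":0},{"claw":-1,"travel":[-0.0075,-0.0075,-0.09],"turn":0},{"claw":-1,"travel":[-0.0075,-0.0075,-0.09],"turn":0}]'
python3 -m inch '[{"claw":-1,"travel":[0,0,-0.025],"turn":0},{"claw":-1,"travel":[0,0,-0.04],"turn":0},{"claw":-1,"travel":[0,0,-0.04],"turn":0}]'
python3 -c "
from rig import get_state
s=get_state();print(s['position'],s['contact_force'],s['moment'])"
```

```text
clock: 4.3
position: [0.498, 0.2372, 0.196]
ee_rot: [0.001, 0.996, -0.088, -0.001]
contact_force: [0.2, 0.5, -5.4]
width: 0.0225
gripper_force: 91.0
clock: 4.6
position: [0.4986, 0.2383, 0.189]
ee_rot: [0.0, 0.996, -0.087, -0.0]
contact_force: [-0.0, 1.0, -4.7]
width: 0.0226
gripper_force: 91.0
[0.49859269 0.23826148 0.18896221] [-0.00969805  1.01403974 -4.70646705] [-0.03174186  0.02508465 -0.07704567]
```

```bash
python3 -m inch '[{"claw":-1,"travel":[0,0,-0.015],"turn":0},{"claw":-1,"travel":[0,0,-0.03],"turn":0},{"claw":-1,"travel":[0,0,-0.03],"turn":0}]'
python3 -c "
from rig import get_state
s=get_state();print(s['position'],s['contact_force'],s['moment'])"
```

```text
clock: 4.9
position: [0.4984, 0.2384, 0.183]
ee_rot: [0.0, 0.996, -0.087, -0.0]
contact_force: [-0.5, -0.3, -4.5]
width: 0.0223
gripper_force: 91.4
[0.49840005 0.23842569 0.18300706] [-0.54475545 -0.30947517 -4.46077972] [-0.03856004  0.11986037 -0.03066237]
```

```bash
python3 -m inch '[{"claw":-1,"travel":[0,0,-0.015],"turn":0},{"claw":-1,"travel":[0,0,-0.03],"turn":0},{"claw":-1,"travel":[0,0,-0.03],"turn":0}]'
python3 -m inch '[{"claw":-1,"travel":[0,0,-0.01],"turn":0},{"claw":-1,"travel":[0,0,-0.02],"turn":0},{"claw":-1,"travel":[0,0,-0.02],"turn":0}]'
python3 -c "
from rig import get_state
s=get_state();print(s['position'],s['contact_force'],s['moment'])"
```

```text
clock: 5.2
position: [0.4982, 0.2383, 0.1765]
ee_rot: [0.0, 0.996, -0.087, -0.001]
contact_force: [-1.4, -1.0, -5.7]
width: 0.0225
gripper_force: 91.1
clock: 5.5
position: [0.4984, 0.2383, 0.1751]
ee_rot: [0.0, 0.996, -0.087, 0.0]
contact_force: [-4.8, -2.0, 5.7]
width: 0.0227
gripper_force: 92.9
[0.49835781 0.23828584 0.1751233 ] [-4.83005862 -2.01885202  5.71517609] [-0.3615623   1.02839238  0.01548669]
```

Tooth-on-tooth contact at the expected height, so I'll turn under a light push.

```bash
python3 -m inch '[{"claw":-1,"travel":[0,0,-0.01],"turn":0.017},{"claw":-1,"travel":[0,0,-0.01],"turn":0.034},{"claw":-1,"travel":[0,0,-0.01],"turn":0.051},{"claw":-1,"travel":[0,0,-0.01],"turn":0.068},{"claw":-1,"travel":[0,0,-0.01],"turn":0.085}]'
python3 -c "
from rig import get_state
s=get_state();print(s['position'],s['contact_force'],s['moment'])"
```

```text
clock: 6.0
position: [0.498, 0.2388, 0.1751]
ee_rot: [-0.001, 0.999, 0.047, 0.0]
contact_force: [-7.7, -2.7, 15.7]
width: 0.0227
gripper_force: 94.2
[0.4980223  0.23877494 0.17508085] [-7.71205216 -2.72392085 15.66810698] [-0.24692921  1.7436872  -0.26481921]
```

```bash
python3 -m inch '[{"claw":-1,"travel":[0,0,0],"turn":0.017},{"claw":-1,"travel":[0,0,0],"turn":0.034},{"claw":-1,"travel":[0,0,0],"turn":0.051},{"claw":-1,"travel":[0,0,0],"turn":0.068},{"claw":-1,"travel":[0,0,0],"turn":0.085}]'
python3 -c "
from rig import get_state
s=get_state();print(s['position'],s['contact_force'],s['moment'])"
```

```text
clock: 6.5
position: [0.4978, 0.2389, 0.1748]
ee_rot: [-0.001, 0.984, 0.179, 0.0]
contact_force: [-7.2, -0.4, 15.7]
width: 0.0225
gripper_force: 93.9
[0.49779276 0.23891859 0.17481377] [-7.19108515 -0.42594875 15.73362992] [-0.16096791  1.94149027 -0.2668037 ]
```

```bash
python3 -m inch '[{"claw":-1,"travel":[-0.006,0,0],"turn":0.017},{"claw":-1,"travel":[-0.006,0,0],"turn":0.034},{"claw":-1,"travel":[-0.006,0,0],"turn":0.051},{"claw":-1,"travel":[-0.006,0,0],"turn":0.068},{"claw":-1,"travel":[-0.006,0,0],"turn":0.085}]'
python3 -c "
from rig import get_state
s=get_state();print(s['position'],s['contact_force'],s['moment'])"
```

```text
clock: 7.0
position: [0.4967, 0.2379, 0.1713]
ee_rot: [0.0, 0.951, 0.309, -0.001]
contact_force: [-3.4, -2.0, -2.6]
width: 0.0223
gripper_force: 91.4
[0.49665432 0.23794915 0.1712907 ] [-3.38176309 -1.99287863 -2.59852491] [-0.43832693  0.7699881  -0.0870693 ]
```

It has dropped into mesh at a yaw of about 36°. Pressing down.

```bash
python3 -m inch '[{"claw":-1,"travel":[0,0,-0.02],"turn":0},{"claw":-1,"travel":[0,0,-0.04],"turn":0},{"claw":-1,"travel":[0,0,-0.05],"turn":0},{"claw":-1,"travel":[0,0,-0.05],"turn":0}]'
python3 -c "
from rig import get_state
s=get_state();print(s['position'],s['contact_force'],s['moment'])"
```

```text
clock: 7.4
position: [0.4965, 0.2378, 0.1603]
ee_rot: [0.0, 0.951, 0.308, -0.002]
contact_force: [-4.2, -3.8, -3.8]
width: 0.0226
gripper_force: 91.4
[0.49652325 0.23779864 0.16028112] [-4.22737119 -3.77020985 -3.84492882] [-0.65977924  0.85453754 -0.11392326]
```

```bash
python3 -m inch '[{"claw":-1,"travel":[-0.004,-0.003,-0.02],"turn":0},{"claw":-1,"travel":[-0.004,-0.003,-0.03],"turn":0},{"claw":-1,"travel":[-0.004,-0.003,-0.04],"turn":0},{"claw":-1,"travel":[-0.004,-0.003,-0.05],"turn":0},{"claw":-1,"travel":[-0.004,-0.003,-0.05],"turn":0}]'
python3 -c "
from rig import get_state
s=get_state();print(s['position'],s['contact_force'],s['moment'])"
```

```text
clock: 7.9
position: [0.4964, 0.2375, 0.1525]
ee_rot: [0.0, 0.951, 0.308, -0.0]
contact_force: [-6.5, -4.8, 6.7]
width: 0.0224
gripper_force: 92.6
[0.49638867 0.2374618  0.15254989] [-6.4560848  -4.75770638  6.7019293 ] [-0.74263786  1.45286598 -0.0791978 ]
```

```bash
python3 -m inch '[{"claw":-1,"travel":[-0.006,-0.004,-0.005],"turn":0},{"claw":-1,"travel":[-0.006,-0.004,-0.01],"turn":0},{"claw":-1,"travel":[-0.006,-0.004,-0.01],"turn":0}]'
python3 - <<'E'
from h import *
s=get_state();print(s['position'],s['contact_force'],s['moment'])
s=img('side');save(cv2.resize(s[140:290,130:330],(800,600),interpolation=2),'s4c.png')
E
```

```text
clock: 8.2
position: [0.4962, 0.2372, 0.1524]
ee_rot: [0.0, 0.951, 0.308, 0.001]
contact_force: [-6.7, -4.2, 15.5]
width: 0.0225
gripper_force: 93.7
[0.49618102 0.23720578 0.15241152] [-6.69784832 -4.24555729 15.46235153] [-0.57020092  1.70452024 -0.02734155]
```

View pics/s4c.png

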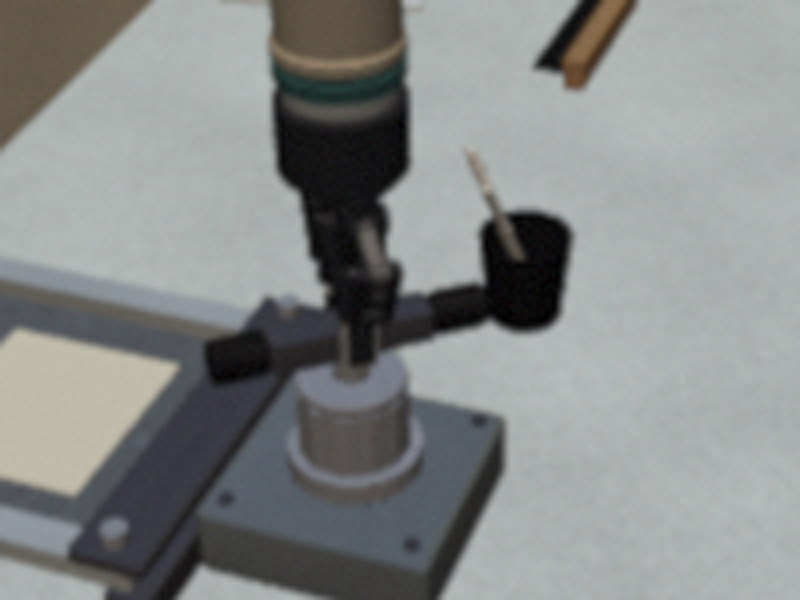

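The hub sits down on the flange (foot around y 480 in the crop, flange rim showing evenly). Releasing and lifting clear.

```bash
python3 -m inch '[{"claw":1,"travel":[0,0,0.005],"turn":0},{"claw":1,"travel":[0,0,0.005],"turn":0},{"claw":1,"travel":[0,0,0.005],"turn":0},{"claw":1,"travel":[0,0,0.005],"turn":0},{"claw":1,"travel":[0,0,0.005],"turn":0}]'
python3 -m inch '[{"claw":1,"travel":[0,0,0.1],"turn":0},{"claw":1,"travel":[0,0,0.25],"turn":0},{"claw":1,"travel":[0,0,0.45],"turn":0},{"claw":1,"travel":[0,0,0.65],"turn":0},{"claw":1,"travel":[0,0,0.65],"turn":0}]'
python3 - <<'E'
from h import *
s=img('side');save(cv2.resize(s[140:290,130:330],(800,600),interpolation=2),'s5c.png')
g=cv2.cvtColor(s,7);print(g[205:270,212:226:4].T)
a=np.linspace(0,6.283,73)
for nm,z,r in('foot',.066,.034),('hubtop',.118,.034),('flange',.066,.042):
    P=np.array([proj('side',[.495+r*np.cos(t),.2385+r*np.sin(t),z]) for t in a]);print(nm,P.min(0),P.max(0))
E
```

```text
clock: 8.75
position: [0.496, 0.2373, 0.1501]
ee_rot: [-0.0, 0.951, 0.308, 0.0]
contact_force: [0.7, 0.5, -0.4]
width: 0.0855
gripper_force: 0.0
clock: 9.25
position: [0.4988, 0.2382, 0.2863]
ee_rot: [-0.0, 0.951, 0.308, 0.006]
contact_force: [0.8, 0.1, -0.4]
width: 0.0853
gripper_force: 0.0
[[176 175 174 175 176 178 178 177 175 176 171 152 111  69  56  55  60  57
   53  41  37  38  35  34  38  58  92 111 115 119 124 124 124 124 126 122
  112  95  84  85  80  80  78  79  80  79  81  77  79  80  79  81  87 103
  120 113  95  82  82  84  88  89  91  91  91]
 [175 174 176 177 177 176 177 175 175 175 168 137  83  56  56  59  59  54
   44  38  37  37  35  35  48  66  82  83  81  84  98 116 125 126 126 124
  119 106  88  87  90  85  84  83  84  82  81  83  82  83  83  81  82  91
  109 120 111  89  82  82  81  85  90  90  91]
 [174 174 175 177 175 176 174 174 174 171 144  89  57  55  59  59  51  43
   39  35  37  33  35  40  54  70  70  71  71  83 102 121 127 125 126 124
  116  98  88  88  82  82  82  82  83  80  82  82  81  81  80  79  82  93
  109 119 108  88  80  79  80  87  90  90  92]
 [171 175 175 176 176 175 175 174 171 149 102  64  56  57  56  54  48  37
   35  37  35  36  57  94 120 125 123 124 125 124 125 124 124 125 123 115
   96  84  80  76  74  75  75  73  74  73  75  73  71  74  73  75  87 107
  119 107  84  79  79  83  85  91  92  91  90]]
foot [204.7637717  241.02391961] [232.43869111 258.94257209]
hubtop [203.57967382 224.46933256] [232.02816112 241.9167774 ]
flange [201.49127088 239.0438312 ] [235.68784956 261.18784351]
```

View pics/s5c.png

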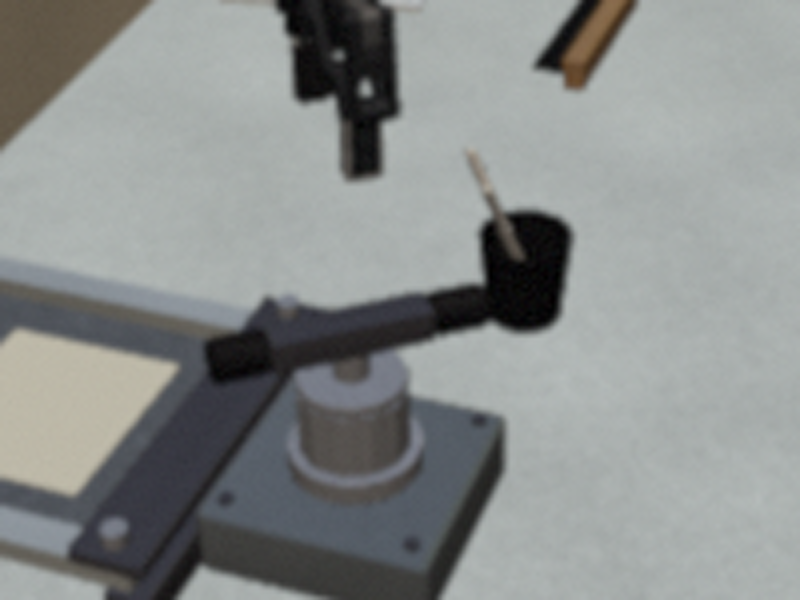

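The handle stands upright on the flange: foot edge at row 258, top rim at row 242, both as predicted for home. The gripper is clear and the cup untouched.

```bash
python3 -c "
from rig import ticket
print(ticket.sign_off())"
```

```text
the job is handed in; nothing more can be done
None
```

The T-handle is meshed and fully home on the splined shaft with its foot on the flange, released with the gripper clear; I did not touch the squeegee, ink jar or mixing cup, and handed the job in at about 9.3 s.

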